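# Swing the plinth rail into the holding jig and nip it with the cam

### The job

Set the beech plinth rail in the holding jig: butt its near end against the steel stop post while the rail still lies askew and, keeping that end bearing on the post, swing the rail round the post until its back face lies flush along the aluminium fence. Then let go of it and turn the red cam lever clockwise until the cam nips the rail firmly endways against the post, so that it stays held when you take your hand away. It is soft wood, so feel for each contact and never force it hard against the jig, and leave the sheep figure and the two paint jars where they stand.

Things in the scene. Friction and masses are not known exactly. Their poses are not given: they have to be found in the camera images.
- rail: Loose bar of pale beech with five dark peg holes along its top, 36 mm wide (its x), 250 mm long (its y), 36 mm high, about 0.24 kg. Origin: centre of its underside; z up. It starts flat on the jig board, askew by 0.35 to 0.6 rad, its +y end 20 to 70 mm short of the stop post. It can be gripped across its width from above.
- rail_butt (a point): Centre of the rail's +y end face, the near end that goes against the post (18 mm above the rail's underside).
- rail_far (a point): Centre of the rail's other (-y) end face (18 mm above the underside), the end the cam will press.
- jig: Holding jig, fixed to the bench: plywood board 250 (x) by 440 (y) by 15 mm. Origin: centre of the board's underside; +x to the fence (away from the robot), +y to the stop post, z up. Home, the rail's centre line is at x = +67 mm, its ends at y = +137 mm (post) and y = -113 mm (cam).
- fence: Aluminium fence strip. Origin: middle of the working face at its top edge: 85 mm in +x from the jig's origin, 25 mm above the bench. The face looks to the jig's -x. The fence is 10 mm high above the board, 20 mm thick and 400 mm long, along the jig's y.
- stop: The fixed steel stop post, 16 mm in diameter, 30 mm high above the board, standing at x = +67 mm, y = +145 mm of the jig. Origin: centre of its foot, on the board's top. A rail whose centre line passes through the post's axis while it swings comes out flush with the fence.
- cam_slot (a point): Middle of the slot in which the cam clamp's foot is bolted, on the board's top at x = +67 mm, y = -133 mm of the jig. The cam's pivot stands within 3.2 mm of it either way along y; just where is not measured. The cam is a wooden disc of radius 22 mm, its pivot 8 mm off centre, 6 to 34 mm above the board.
- cam (a joint): Angle of the cam (rad, 0 to 2.3), 0 = fully open, growing clockwise seen from above; starts at 0 to 0.25. Open, its edge is 2.8 to 9.2 mm clear of a home rail's end; it comes out by 8 mm x (1 - cos angle) and bites on a home rail at an angle between 0.85 and 1.75 rad. It turns stiffly (0.1 N m) and stays where left; once biting, the torque climbs, and friction keeps it from slipping back.
- lever_park (a point): Point in the jig's frame over which the middle of the cam lever's round end lies at joint angle 0, fixed to the jig, 58 mm above the bench (78 mm from the nominal pivot). The red lever, 13 mm wide and 88 mm long from the pivot, lies 36 to 50 mm above the board; there it points mostly to the jig's -y, 15 degrees towards +x; clockwise carries it round to -x, the robot's side.
- sheep: Small white and terracotta sheep figure on a green foot 30 x 50 mm, 57 mm tall, loose on the board's front corner on the post's side. Origin: centre of its underside. Leave alone.
- jar_red: Paint jar with red label and white lid, 54 mm in diameter, 75 mm tall, loose on the bench to the left. Origin: centre of its underside. Leave alone.
- jar_green: Paint jar with green label and white lid, 54 mm in diameter, 75 mm tall, loose on the bench to the right. Origin: centre of its underside. Leave alone.

How it is judged:
By the outcome, as a careful person would: the job done as asked, in the order asked, and still so for the second after the job is handed in, with the robot touching nothing.
It also fails if it takes over 72 s, if anything falls off the work surface, if the arm or the gripper's body presses on something with over 40 N, if the wrist force passes 120 N, or if a joint passes its speed limit or range.

### The arm

A 7-joint arm with a two-finger parallel gripper is mounted at the origin on the work surface. World frame = base frame: x ahead of the robot, y to its left, z up, the work surface at z = 0. Lengths are in mm, angles in rad, forces in N, time in s.
With the tool pointing down it reaches from about 350 to 775 mm from the base axis. Payload 3.1 kg.
Tool frame: the origin (TCP) lies at the very end of the fingers, on their centre line; the grasp point (between the pads) lies 19 mm behind it (r.pinch_z is the distance from the TCP to the grasp point, in mm); z points along the fingers, y is the line along which they close (so a half turn about z gives the same grasp; the last joint's range is limited). The gripper opens to 85 mm and grips with 20 to 120 N. Pads are 22 mm wide; open, the fingers measure 114 mm over their backs; the gripper's body (76 mm by 85 mm) begins 54 mm behind the grasp point. The pads swing forward as they close: fully open they stand 13 mm farther back than shut.
Start: joints at [-1.166, 0.311, 0.014, 1.512, -0.004, 1.319, -0.027], TCP at [237.622, 496.038, 231.304] pointing down, gripper open.
Joint ranges: [-2.7, 2.7], [-0.3, 1.91], [-1.27, 1.3], [0.12, 2.57], [-1.44, 4.58], [0.2, 2.03], [-3.05, 3.05]. Speed limits (rad/s): [2.79, 2.79, 3.14, 3.14, 3.14, 3.14, 3.14].

### API

Orientations are given as a unit quaternion [w, x, y, z].
In Python, from bench import r gives the robot as it stands. Calls block until the motion is done:
- r.reach(position, orientation): joint-space move of the TCP to a pose.
- r.servo_line(position, orientation=None, rate=150, stop_force=None): straight line of the TCP; orientation=None keeps the orientation; rate is the mean speed in mm/s. With stop_force (N) it stops when the force on the tool has changed by that much, and returns True; else False.
- r.move_j(angles): joint-space move.
- r.move_gripper(opening, effort=None): finger opening in mm; effort is the grip in N (None keeps the last); returns when the fingers have stopped.
- r.dwell(seconds).
- r.solve_ik(position, orientation): joint angles nearest the present ones, or None.
- r.observe(): the state.
- r.snapshot(name): name is "scene" or "top" or "wrist"; returns (picture, depth): 384x512x3 uint8, blue, green, red; 384x512 float32, mm along the optical axis (not along the pixel's ray), 0 where there is no reading.
- r.calibration(name): a dict with "K" (3x3 intrinsics, pixels), "position" and "orientation" of the camera in the world; the wrist camera has in their place "tool_from_camera" (4x4, takes a point from camera to tool coordinates, whose origin is the TCP and whose axes are the flange's). Camera axes: x right, y up, looking along -z (the intrinsics and any distortion apply to the point x, -y, -z); pixel columns grow to the right and rows downward; lengths in mm; the calibration is good to about 2 mm. A picture is of the moment at which its call begins: read the wrist's pose just before it. calibration takes no time and is no camera call.
A pose or a line that the arm cannot do raises r.IKError and nothing moves.
- r.job_done(): hands the job in; it is judged then, once.
The state is a dict: "clock": time; "joint_positions": joint angles; "joint_vel": joint speeds; "tau": joint torques, N m; "position": TCP position; "ee_rot": TCP orientation; "force": force on the tool from outside, world axes, zero at the start; "moment": the same for the moment, N m; "opening": finger opening in mm; "grip_force": force on a finger pad.
Only numpy, scipy, OpenCV 4.12 (cv2) and the standard library are available. Lean on these libraries where they do the work, as an engineer would, in place of code of your own. Each camera call takes 0.05 s, during which the arm holds its last target. There are 200 camera calls.

## Working session

There is one attempt and no reset: what is moved stays moved. The work goes in short steps, each a Python script; the robot and the scene stay as the last script left them, time stands still between calls to the robot, and variables do not carry over. Pictures are saved under pics/ and viewed, at most 10 in all, crops included, and the job is handed in when it is done.

```bash
ls; mkdir -p pics
python3 - <<'E'
from bench import r
import cv2,numpy as np
for n in("top","scene"):
    p,d=r.snapshot(n); cv2.imwrite(f"pics/{n}0.png",cv2.resize(p,(800,600),interpolation=cv2.INTER_CUBIC)); np.save(f"pics/{n}0d.npy",d); np.save(f"pics/{n}0p.npy",p)
    print(n,r.calibration(n))
o=r.observe();print(o["clock"],o["position"],o["ee_rot"],o["force"],o["moment"],r.calibration("wrist"))
E
```

```text
pics
top {'K': array([[395.654182  ,   0.        , 254.75015707],
       [  0.        , 395.654182  , 187.73322096],
       [  0.        ,   0.        ,   1.        ]]), 'position': array([ 439.19771921,    2.58901486, 1234.45213397]), 'orientation': array([ 0.715735  ,  0.02276801, -0.02304914, -0.69762008])}
scene {'K': array([[481.13343127,   0.        , 252.90535976],
       [  0.        , 481.13343127, 195.07498006],
       [  0.        ,   0.        ,   1.        ]]), 'position': array([1124.57560818,  669.54723924,  923.67963147]), 'orientation': array([0.31692614, 0.1448987 , 0.37242865, 0.86015062])}
0.1 [237.34504251 495.42965936 230.3420853 ] [-1.84120416e-04  2.21505575e-01  9.75158531e-01 -1.04166948e-03] [-0.06156318  0.35568607 -0.57257932] [-0.00913355  0.04298287  0.0063967 ] {'K': array([[328.8083985 ,   0.        , 256.56481513],
       [  0.        , 328.8083985 , 187.3022174 ],
       [  0.        ,   0.        ,   1.        ]]), 'tool_from_camera': array([[-1.52985680e-04,  9.61311045e-01,  2.75465155e-01,
         7.04776603e+01],
       [ 9.99999921e-01,  2.48021888e-04, -3.10168132e-04,
         6.78626208e-01],
       [-3.66489439e-04,  2.75465086e-01, -9.61311007e-01,
        -1.42037663e+02],
       [ 0.00000000e+00,  0.00000000e+00,  0.00000000e+00,
         1.00000000e+00]])}
```

View pics/top0.png

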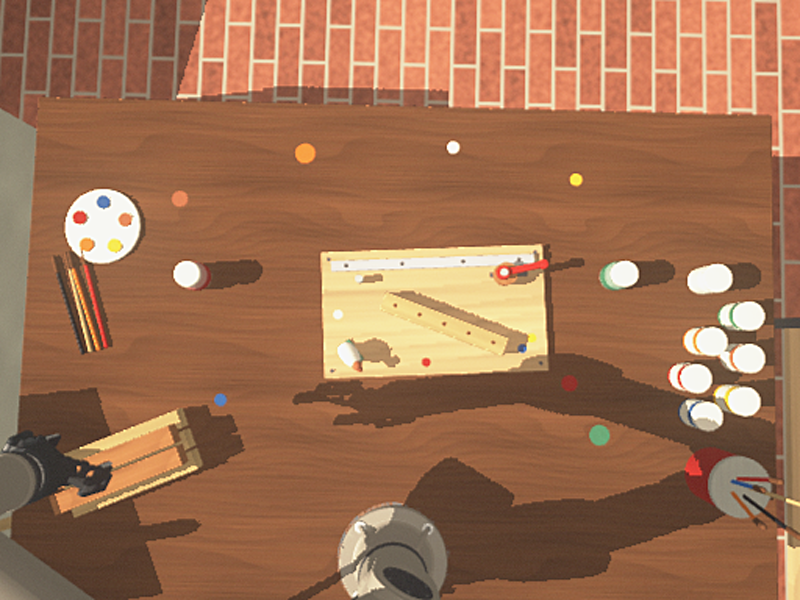

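View pics/scene0.png

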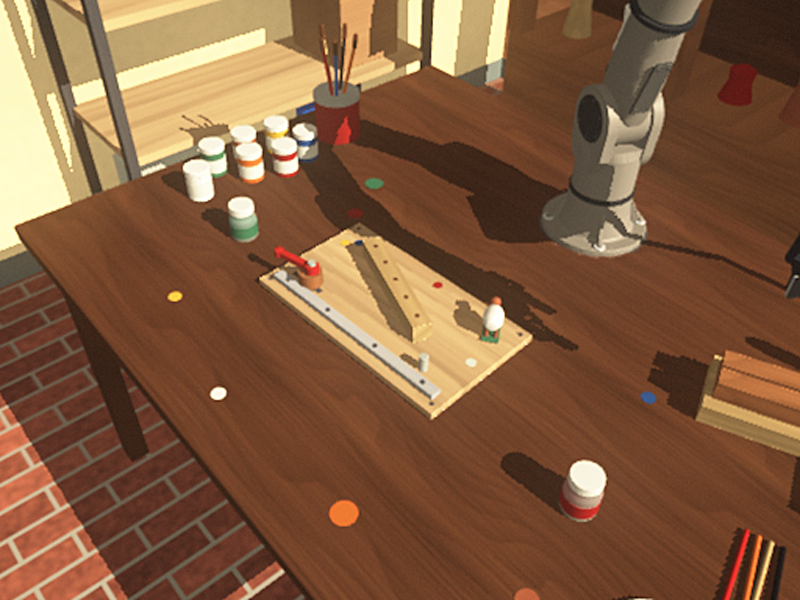

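The top view shows the board with corners near (322,253), (543,245), (548,370) and (324,379). The post is at (368,279), the rail runs from (390,300) to (505,347), and the cam is at (503,272) with its lever pointing to (545,264). The sheep is at (350,353). Next I get rough poses, then take closer wrist views.

```bash
cat > h.py <<'E'
from bench import r
import numpy as np,cv2
from scipy.spatial.transform import Rotation as R
def rot(q): return R.from_quat([q[1],q[2],q[3],q[0]]).as_matrix()
def campose(n,o=None):
    c=r.calibration(n)
    if n=="wrist":
        T=c["tool_from_camera"];M=rot(o["ee_rot"]);return c["K"],M@T[:3,:3],M@T[:3,3]+o["position"]
    return c["K"],rot(c["orientation"]),np.array(c["position"])
def plane(cp,u,v,z):
    K,M,p=cp; d=M@np.array([(u-K[0,2])/K[0,0],-(v-K[1,2])/K[1,1],-1]); return p+d*(z-p[2])/d[2]
def project(cp,P):
    K,M,p=cp; q=(np.atleast_2d(P)-p)@M; return np.c_[K[0,2]-K[0,0]*q[:,0]/q[:,2],K[1,2]+K[1,1]*q[:,1]/q[:,2]]
def down(phi):
    """tool down; tool y (closing line) along world angle phi"""
    # tool z=-Z, y=(cos,sin,0), x=y×z
    y=np.array([np.cos(phi),np.sin(phi),0]);z=np.array([0,0,-1.]);x=np.cross(y,z)
    q=R.from_matrix(np.c_[x,y,z]).as_quat();return [q[3],q[0],q[1],q[2]]
def yaw(q): M=rot(q);return np.arctan2(M[1,1],M[0,1])
E
python3 - <<'E'
from h import *
cp=campose("top")
f=1/1.5625
for n,u,v,z in[("c1",322,253,15),("c2",543,245,15),("c3",548,370,15),("c4",324,379,15),("post",368,277,45),("railA",390,300,51),("railB",503,348,51),("cam",503,272,60),("lever",545,264,60),("sheep",350,353,50),("jr",188,274,75),("jg",624,274,75)]:
    print(n,plane(cp,u*f,v*f,z).round(1))
o=r.observe();print("yaw",yaw(o["ee_rot"]))
# wrist look
for phi in(0,np.pi,np.pi/2,-np.pi/2):
    M=rot(down(phi));T=r.calibration("wrist")["tool_from_camera"]
    for pos in([480,-20,330],[530,-20,330]):
        print(phi,pos,r.solve_ik(pos,down(phi)) is not None,(plane((r.calibration("wrist")["K"],M@T[:3,:3],M@T[:3,3]+pos),256,192,15)).round(0))
E
```

```text
c1 [594.7 156.1  15. ]
c2 [ 622.  -282.4   15. ]
c3 [ 375.2 -294.8   15. ]
c4 [346.5 143.8  15. ]
post [546.5  61.9  45. ]
railA [502.8  18.2  51. ]
railB [ 416.7 -199.7   51. ]
cam [ 561.3 -196.1   60. ]
lever [ 578.8 -276.1   60. ]
sheep [399.7  91.8  50. ]
jr [540.8 399.3  75. ]
jg [ 561.9 -421.6   75. ]
yaw 1.1240797087492937
0 [480, -20, 330] True [480. -88.  15.]
0 [530, -20, 330] True [530. -88.  15.]
3.141592653589793 [480, -20, 330] True [480.  48.  15.]
3.141592653589793 [530, -20, 330] True [530.  48.  15.]
1.5707963267948966 [480, -20, 330] True [548. -20.  15.]
1.5707963267948966 [530, -20, 330] True [598. -20.  15.]
-1.5707963267948966 [480, -20, 330] True [412. -20.  15.]
-1.5707963267948966 [530, -20, 330] True [462. -20.  15.]
```

Run:
```python
from h import *
import pickle
for i,pos in enumerate(([430,30,250],[430,-190,250])):
    r.reach(pos,down(np.pi/2+0.06)); r.dwell(0.2)
    o=r.observe(); p,d=r.snapshot("wrist"); cp=campose("wrist",o)
    pickle.dump((cp,p,d),open(f"pics/w{i}.pkl","wb"))
    cv2.imwrite(f"pics/w{i}.png",cv2.resize(p,(800,600),interpolation=cv2.INTER_CUBIC)); print(o["clock"],o["position"])
```

```text
2.1333 [430.03866982  30.80199624 249.89185938]
3.2667 [ 430.68586366 -187.95983463  249.81032451]
```

View pics/w0.png

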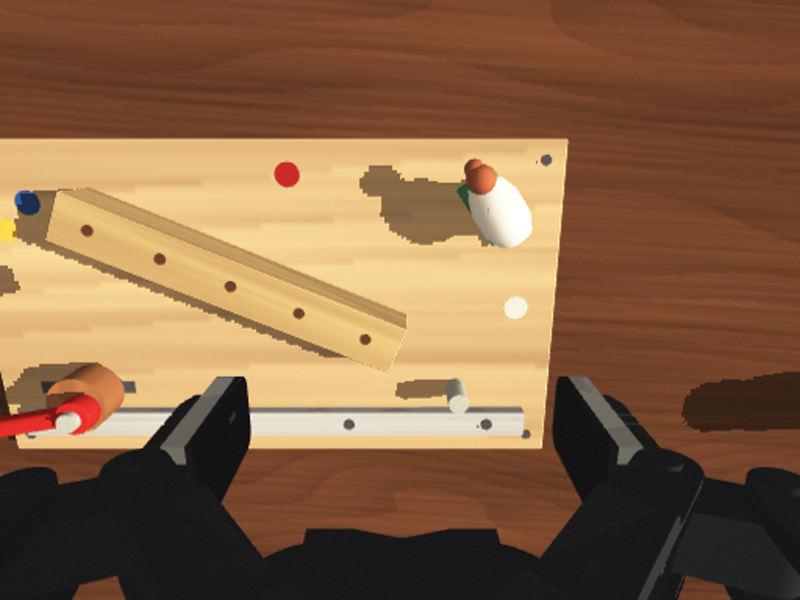

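View pics/w1.png

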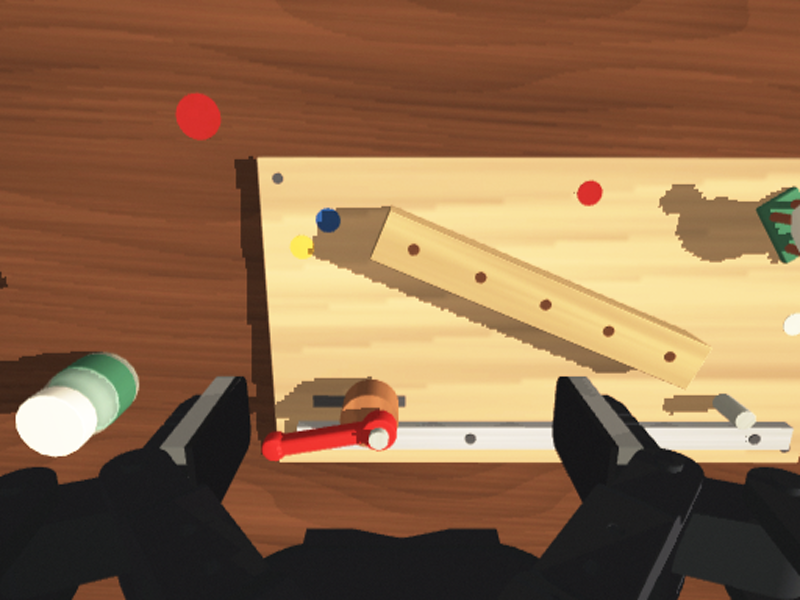

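The wrist views are upside-down: image right is +y, image up is towards the robot. In w0, the board corners are at (568,139) and (542,448), the post top is at (457,403), and the rail holes run from (87,231) to (365,339). In w1, the board corners are at (257,157) and (280,462), the rail holes run from (413,249) to (669,356), and the lever runs from (378,438) to (272,448).

```bash
cat > fit.py <<'E'
from h import *
import pickle
from scipy.optimize import least_squares
f=1/1.5625
W=[pickle.load(open(f"pics/w{i}.pkl","rb"))[0] for i in(0,1)]
J=lambda x,y,z:("j",x,y,z); A=lambda x,y,z:("r",x,y,z)
obs=[(0,568,139,J(-125,220,15)),(0,542,448,J(125,220,15)),(1,257,157,J(-125,-220,15)),(1,280,462,J(125,-220,15)),
(0,457,404,J(67,145,45)),(1,743,416,J(67,145,45)),(0,456,380,J(67,145,15)),
(0,523,409,J(85,200,25)),
(0,230,287,A(0,0,51)),(1,545,304,A(0,0,51)),
(0,388,371,A(18,125,51)),(0,405,327,A(-18,125,51)),(0,47,242,A(18,-125,51)),(0,60,192,A(-18,-125,51)),
(1,391,207,A(-18,-125,51)),(1,371,259,A(18,-125,51)),(1,686,388,A(18,125,51)),(1,710,346,A(-18,125,51))]
def world(p,q):
    k,x,y,z=q;o=0 if k=="j" else 3;c,s=np.cos(p[o+2]),np.sin(p[o+2])
    return [p[o]+c*x-s*y,p[o+1]+s*x+c*y,z]
def res(p): return np.concatenate([project(W[w],world(p,q))[0]/f-[u,v] for w,u,v,q in obs])
s=least_squares(res,[485,-68,0.06,460,-90,-0.37],loss="soft_l1")
p=s.x; print(p.round(3)); print(res(p).reshape(-1,2).round(1).tolist())
np.save("pose.npy",p)
if __name__=="__main__":
    print("post",world(p,J(67,145,45)),"butt",world(p,A(0,125,33)),"far",world(p,A(0,-125,33)),"rel yaw",p[5]-p[2])
    for n,u,v,z in[("pivot",378,438,66),("leverend",272,448,65)]:
        P=plane(W[1],u*f,v*f,z);c,s_=np.cos(p[2]),np.sin(p[2]);d=P-[p[0],p[1],0];print(n,P.round(1),"jig",(c*d[0]+s_*d[1]).round(1),(-s_*d[0]+c*d[1]).round(1))
    P=plane(W[0],500*f,220*f,45);print("sheep~",P)
    P=plane(W[1],57*f,423*f,75);print("jarG",P)
E
python3 fit.py
```

```text
[ 4.84944e+02 -6.72940e+01  6.50000e-02  4.59866e+02 -8.40170e+01
 -3.33000e-01]
[[0.1, -3.7], [0.2, 0.0], [-3.4, -1.2], [-2.7, 0.7], [1.2, -1.0], [2.8, 2.8], [-1.8, 5.0], [1.0, 2.1], [0.1, -1.2], [0.8, -0.2], [0.6, 1.1], [2.9, 1.7], [-3.6, -1.4], [-5.2, -1.7], [-1.7, 3.0], [-1.9, 0.3], [1.3, 0.7], [4.0, 0.2]]
post [np.float64(542.4329162297865), np.float64(81.73250105985468), 45] butt [np.float64(500.6745897114316), np.float64(34.133364085225494), 33] far [np.float64(419.05660940811015), np.float64(-202.16836102740808), 33] rel yaw -0.3972399103554847
pivot [ 563.3 -194.8   66. ] jig 69.9 -132.3
leverend [ 576.9 -271.    65. ] jig 78.6 -209.2
sheep~ [404.24707986  97.23651592  45.        ]
jarG [ 559.92951755 -416.72120443   75.        ]
```

Jig, rail and post fit to about 2 mm, and the rail is askew by about 0.40 rad relative to the jig. I'll grip it 45 mm towards the post from its centre, so the wrist camera sits over the post, and bring it up short of the post.

Run:
```python
from h import *
import pickle
p=np.load("pose.npy");psi=p[5];u=np.array([-np.sin(psi),np.cos(psi),0])
c,s=np.cos(p[2]),np.sin(p[2]);P=np.array([p[0]+c*67-s*145,p[1]+s*67+c*145,0])
g=np.array([p[3],p[4],0])+45*u
for q in([*g[:2],110],[*g[:2],30]): print(r.solve_ik(q,down(psi)))
q=down(psi)
r.move_gripper(64,40)
r.reach([*g[:2],90],q); r.servo_line([*g[:2],30],rate=60); o=r.observe();print(o["force"].round(2))
r.move_gripper(20,40); o=r.observe();print(o["clock"],o["opening"],o["grip_force"],o["force"].round(2),o["moment"].round(2),o["position"].round(1))
t=P-(80+8+12)*u
r.servo_line([*t[:2],30],rate=40); r.dwell(0.2)
o=r.observe();print(o["clock"],o["force"].round(2),o["moment"].round(2),o["position"].round(1),t,yaw(o["ee_rot"]))
im,d=r.snapshot("wrist");pickle.dump((campose("wrist",o),im,d,o),open("pics/w2.pkl","wb"))
cv2.imwrite("pics/w2.png",cv2.resize(im,(800,600),interpolation=cv2.INTER_CUBIC))
```

```text
[-0.65674201  0.36471043  0.88907468  1.90667848 -0.33023994  1.02380692
  0.04270461]
[-0.60284442  0.50451271  0.8486284   1.98564211 -0.49471261  0.86944349
  0.18182148]
[0.57 1.09 0.38]
6.9667 35.020129730347875 41.89927697181702 [ 0.3  -0.28  3.45] [0.03 0.07 0.01] [475.2 -41.5  30.5]
8.45 [-2.31 -3.22  6.49] [-0.63  0.45  0.01] [509.2 -15.3  30.5] [509.78572411 -12.78818899   0.        ] -0.3343272338509223
```

View pics/w2.png

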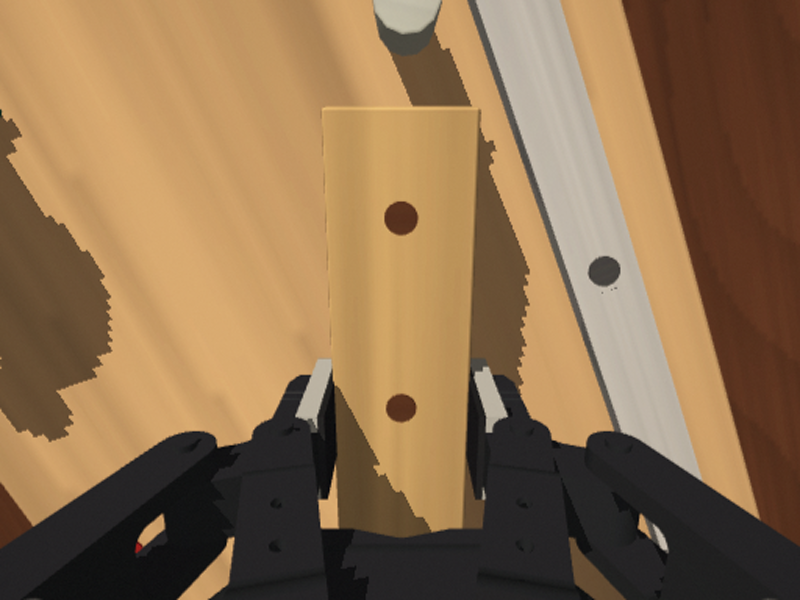

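The view shows the rail end centred at x≈401 (row 106) and the post top centred at x≈407. So the post lies about 1.4 mm farther towards the fence than the rail's centre line. I'll correct for that and feel for the post.

Run:
```python
from h import *
p=np.load("pose.npy");psi=p[5];u=np.array([-np.sin(psi),np.cos(psi),0]);n=np.array([np.cos(psi),np.sin(psi),0])
c,s=np.cos(p[2]),np.sin(p[2]);P=np.array([p[0]+c*67-s*145,p[1]+s*67+c*145,0])+1.4*n
def show(t):
    o=r.observe();d=o["position"]-P
    print(t,round(o["clock"],2),"F u,n,z",round(o["force"]@u,2),round(o["force"]@n,2),o["force"][2].round(2),"Mz",o["moment"][2].round(2),"pos u,n",round(d@u,2),round(d@n,2),o["position"][2].round(2),"yaw",round(yaw(o["ee_rot"]),4));return o
show("a")
t=P-98*u;r.servo_line([t[0],t[1],31.5],rate=30);r.dwell(.15);show("b")
t=P-80*u;h=r.servo_line([t[0],t[1],31.5],rate=12,stop_force=4);show(h);r.dwell(.3);show("settled")
```

```text
a 8.5 F u,n,z -3.81 -1.52 6.53 Mz -0.05 pos u,n -102.52 -1.1 30.54 yaw -0.3344
b 8.9 F u,n,z -0.38 -0.36 -2.05 Mz 0.01 pos u,n -97.64 -0.61 30.98 yaw -0.3318
True 9.89 F u,n,z -0.51 -0.02 -1.85 Mz 0.02 pos u,n -87.17 -0.93 30.74 yaw -0.3325
settled 10.19 F u,n,z 0.55 0.11 1.9 Mz -0.02 pos u,n -87.18 -1.1 30.6 yaw -0.3325
```

```bash
cat >> h.py <<'E'
p=np.load("pose.npy");psi0=p[5];psiJ=p[2]
def uv(a): return np.array([-np.sin(a),np.cos(a),0]),np.array([np.cos(a),np.sin(a),0])
c,s=np.cos(p[2]),np.sin(p[2]);P=np.array([p[0]+c*67-s*145,p[1]+s*67+c*145,0])+1.4*uv(psi0)[1]
def show(t,a):
    u,n=uv(a);o=r.observe();d=o["position"]-P
    print(t,round(o["clock"],2),"F u,n,z",round(o["force"]@u,2),round(o["force"]@n,2),o["force"][2].round(2),"Mz",o["moment"][2].round(2),"pos u,n",round(d@u,2),round(d@n,2),o["position"][2].round(2),"yaw",round(yaw(o["ee_rot"]),4));return o
def at(a,L,e,z):
    u,n=uv(a);t=P-L*u+e*n;return [t[0],t[1],z]
E
python3 - <<'E'
from h import *
import pickle
a=psi0
h=r.servo_line(at(a,87.7,0.8,31.3),rate=10);show(h,a)
for L in(86.7,85.7,84.7):
    h=r.servo_line(at(a,L,0.8,31.3),rate=8,stop_force=6);o=show(h,a)
    if -(o["force"]@uv(a)[0])>3.5: break
r.dwell(.2);o=show("s",a)
im,d=r.snapshot("wrist");pickle.dump((campose("wrist",o),im,d,o),open("pics/w3.pkl","wb"))
cv2.imwrite("pics/w3.png",cv2.resize(im,(800,600),interpolation=cv2.INTER_CUBIC))
E
```

```text
False 10.59 F u,n,z 0.6 0.47 -2.03 Mz 0.01 pos u,n -87.99 0.38 30.84 yaw -0.3327
False 10.87 F u,n,z -0.74 -0.19 -2.84 Mz 0.01 pos u,n -87.07 0.52 31.07 yaw -0.3326
False 11.14 F u,n,z -3.86 -1.43 -2.37 Mz 0.07 pos u,n -86.98 0.48 31.14 yaw -0.3332
s 11.34 F u,n,z -5.58 -1.19 -1.81 Mz 0.08 pos u,n -86.97 0.51 31.15 yaw -0.3333
```

View pics/w3.png

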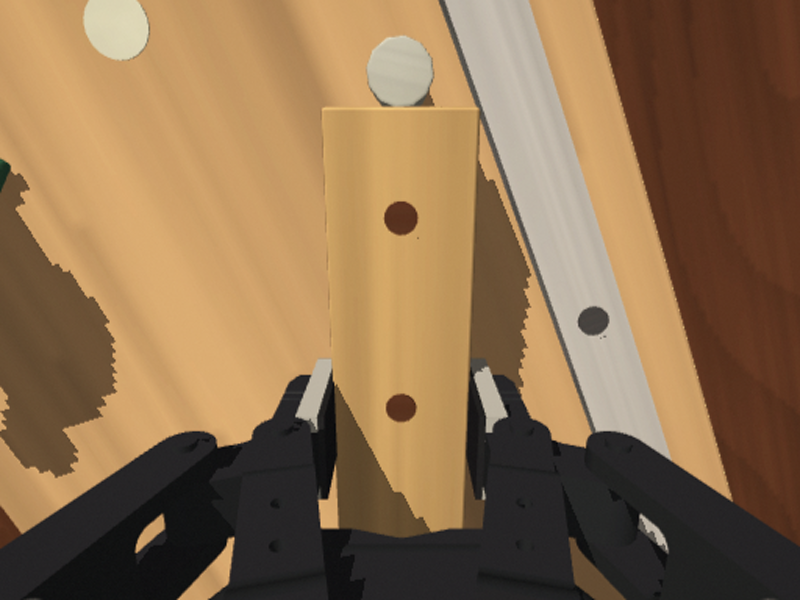

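The post top (400,71) is centred on the rail end (401,106) and touching it. I'll take the fence yaw from the edges in this picture, then swing about the post with a light push (≈5 N).

Run:
```python
from h import *
import pickle
cp,im,d,o=pickle.load(open("pics/w3.pkl","rb"));f=1/1.5625
for n,A,B,z in[("fence back",(528,0),(668,455),25),("fence front",(449,0),(601,432),25),("board",(597,0),(733,498),15)]:
    a=plane(cp,A[0]*f,A[1]*f,z);b=plane(cp,B[0]*f,B[1]*f,z);v=a-b;print(n,np.arctan2(-v[0],v[1]))
u,n=uv(psi0)
print("rail end L",(plane(cp,401*f,107*f,51)-o["position"])@u,"post L",(plane(cp,400*f,71*f,45)-o["position"])@u,(plane(cp,400*f,71*f,45)-o["position"])@n, "rail n",(plane(cp,401*f,107*f,51)-o["position"])@n)
# swing
L=85.8;a=psi0
for k in range(7):
    a+=0.045
    h=r.servo_line(at(a,L,0.6,31.3),down(a),rate=14,stop_force=8); o=show((h,round(a,3),round(L,2)),a)
    F=-(o["force"]@uv(a)[0])
    if h: break
    L+=np.clip((F-5)/5,-.6,.6)
```

```text
fence back 0.05846104450204765
fence front 0.06405968353103009
board 0.05735200731615517
rail end L 79.1120375489445 post L 87.29874449376102 -0.5023122776001078 rail n -0.25459597135073775
(False, np.float64(-0.288), 85.8) 11.8 F u,n,z -5.6 -0.95 -2.27 Mz 0.09 pos u,n -86.94 0.18 31.03 yaw -0.2884
(False, np.float64(-0.243), np.float64(85.92)) 12.22 F u,n,z -5.01 -1.45 -2.2 Mz 0.17 pos u,n -87.02 -0.16 30.95 yaw -0.2432
(False, np.float64(-0.198), np.float64(85.92)) 12.65 F u,n,z -5.08 -2.34 -2.59 Mz 0.22 pos u,n -86.98 -0.31 30.95 yaw -0.1981
(False, np.float64(-0.153), np.float64(85.94)) 13.07 F u,n,z -4.03 -1.65 -2.19 Mz 0.18 pos u,n -87.0 -0.17 31.0 yaw -0.1531
(False, np.float64(-0.108), np.float64(85.74)) 13.5 F u,n,z -5.44 -2.92 -2.69 Mz 0.15 pos u,n -87.04 -0.15 31.01 yaw -0.1084
(False, np.float64(-0.063), np.float64(85.83)) 13.93 F u,n,z -5.15 -2.73 -2.69 Mz 0.2 pos u,n -87.06 0.08 31.11 yaw -0.0633
(False, np.float64(-0.018), np.float64(85.86)) 14.35 F u,n,z -4.52 -1.65 -1.97 Mz 0.2 pos u,n -87.04 0.23 31.17 yaw -0.0182
```

Run:
```python
from h import *
import pickle
L=85.9;a=-0.018
for a in(0.004,0.02,0.032,0.042,0.05):
    h=r.servo_line(at(a,L,0.4,31.3),down(a),rate=8,stop_force=5); o=show((h,a,round(L,2)),a)
    F=-(o["force"]@uv(a)[0])
    if h or o["force"]@uv(a)[1]<-5: break
    L+=np.clip((F-5)/5,-.5,.5)
im,d=r.snapshot("wrist");pickle.dump((campose("wrist",o),im,d,o),open("pics/w4.pkl","wb"))
cv2.imwrite("pics/w4.png",cv2.resize(im,(800,600),interpolation=cv2.INTER_CUBIC))
```

```text
(False, 0.004, 85.9) 14.71 F u,n,z -4.48 -2.6 -2.63 Mz 0.18 pos u,n -87.06 0.05 31.18 yaw 0.0033
(False, 0.02, np.float64(85.8)) 15.03 F u,n,z -4.82 -1.36 -2.34 Mz 0.18 pos u,n -87.06 -0.02 31.17 yaw 0.0193
(False, 0.032, np.float64(85.76)) 15.31 F u,n,z -4.58 -2.22 -2.84 Mz 0.1 pos u,n -87.07 0.07 31.22 yaw 0.0313
(False, 0.042, np.float64(85.68)) 15.57 F u,n,z -5.08 -2.08 -2.65 Mz 0.2 pos u,n -87.06 0.09 31.23 yaw 0.0412
(False, 0.05, np.float64(85.69)) 15.82 F u,n,z -5.08 -1.69 -1.95 Mz 0.14 pos u,n -87.05 0.09 31.23 yaw 0.0492
```

View pics/w4.png

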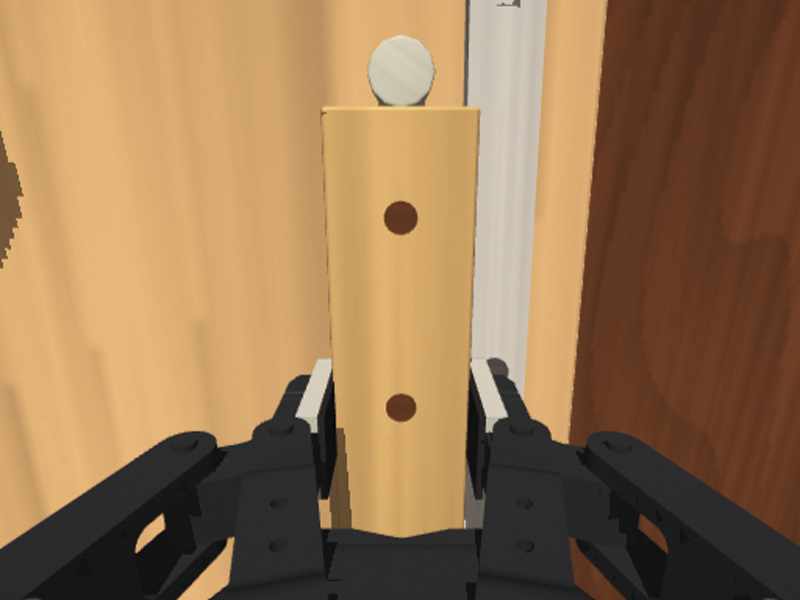

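The rail is butted centrally on the post (401,71) and nearly parallel to the fence. I'll continue in small steps until I feel the fence.

Run:
```python
from h import *
import pickle
cp,im,d,o=pickle.load(open("pics/w4.pkl","rb"));f=1/1.5625
for n,A,B,z in[("fence back",(547,0),(524,395),25),("board",(607,0),(571,430),15),("railL",(322,112),(331,355),51),("railR",(480,112),(470,355),51)]:
    v=plane(cp,A[0]*f,A[1]*f,z)-plane(cp,B[0]*f,B[1]*f,z);print(n,np.arctan2(-v[0],v[1]))
L=85.7
for a in(0.056,0.062,0.068,0.074,0.08,0.086):
    h=r.servo_line(at(a,L,0.4,31.3),down(a),rate=6,stop_force=5); o=show((h,a,round(L,2)),a)
    F=-(o["force"]@uv(a)[0])
    if h or o["force"]@uv(a)[1]<-5: break
    L+=np.clip((F-5)/5,-.5,.5)
```

```text
fence back 0.06273500722141989
board 0.06658426278957677
railL 0.04567900519100978
railR 0.04817959605530788
(False, 0.056, 85.7) 16.12 F u,n,z -4.22 -1.32 -1.86 Mz 0.15 pos u,n -87.04 0.09 31.25 yaw 0.0552
(False, 0.062, np.float64(85.54)) 16.37 F u,n,z -5.77 -2.65 -2.15 Mz 0.24 pos u,n -87.07 0.12 31.28 yaw 0.0611
(False, 0.068, np.float64(85.7)) 16.62 F u,n,z -4.7 -3.93 -1.04 Mz -0.33 pos u,n -87.07 -0.39 31.28 yaw 0.0647
(False, 0.074, np.float64(85.64)) 16.87 F u,n,z -4.43 -4.31 -0.09 Mz -0.88 pos u,n -87.03 -0.91 31.28 yaw 0.0682
(False, 0.08, np.float64(85.52)) 17.12 F u,n,z -3.32 -5.28 0.05 Mz -0.87 pos u,n -86.94 -1.45 31.17 yaw 0.0739
```

Run:
```python
from h import *
import pickle
L=85.6;a=0.064
for e in(0.0,0.6,1.2,1.8,2.4):
    h=r.servo_line(at(a,L,e,31.3),down(a),rate=6); o=show((h,a,e),a)
    if o["force"]@uv(a)[1]<-7: break
r.dwell(.2);o=show("s",a)
```

```text
(False, 0.064, 0.0) 17.56 F u,n,z -4.91 -2.43 -2.18 Mz 0.17 pos u,n -86.9 -0.22 31.3 yaw 0.0635
(False, 0.064, 0.6) 17.81 F u,n,z -5.15 -3.16 -2.09 Mz 0.24 pos u,n -86.9 -0.03 31.22 yaw 0.0636
(False, 0.064, 1.2) 18.06 F u,n,z -5.77 -3.51 -1.63 Mz 0.31 pos u,n -86.93 0.04 31.14 yaw 0.0637
(False, 0.064, 1.8) 18.31 F u,n,z -4.46 -4.97 -0.76 Mz 0.33 pos u,n -86.92 0.04 31.03 yaw 0.0639
(False, 0.064, 2.4) 18.56 F u,n,z -5.29 -5.64 0.01 Mz 0.33 pos u,n -86.94 0.06 30.96 yaw 0.0639
s 18.76 F u,n,z -5.03 -6.42 0.77 Mz 0.37 pos u,n -86.98 0.1 30.99 yaw 0.0639
```

Run:
```python
from h import *
import pickle
for a in(0.066,0.068,0.066):
    r.servo_line(at(a,85.7,2.0,31.3),down(a),rate=6);r.dwell(.1);show(a,a)
r.move_gripper(62); o=show("open",a)
t=at(a,87,0.1,31.3);r.servo_line(t,rate=20);r.servo_line([t[0],t[1],110],rate=120);o=show("up",a)
t=at(a,150,0,190);r.servo_line([t[0]-60,t[1],190],rate=150);r.dwell(.2);o=show("v",a)
im,d=r.snapshot("wrist");pickle.dump((campose("wrist",o),im,d,o),open("pics/w5.pkl","wb"))
cv2.imwrite("pics/w5.png",cv2.resize(im,(800,600),interpolation=cv2.INTER_CUBIC))
```

```text
0.066 19.11 F u,n,z -4.34 -4.13 -1.24 Mz 0.21 pos u,n -86.96 -0.08 30.97 yaw 0.0653
0.068 19.46 F u,n,z -5.09 -4.36 -0.24 Mz -0.02 pos u,n -86.92 -0.23 31.0 yaw 0.0665
0.066 19.81 F u,n,z -5.26 -5.31 -0.42 Mz 0.18 pos u,n -86.94 -0.07 30.98 yaw 0.0652
open 20.18 F u,n,z 0.31 -1.35 -0.7 Mz 0.04 pos u,n -84.47 3.15 31.79 yaw 0.0673
up 21.26 F u,n,z 0.22 0.1 0.47 Mz -0.06 pos u,n -86.72 -0.53 109.37 yaw 0.0661
v 22.38 F u,n,z 0.72 0.2 -0.2 Mz 0.03 pos u,n -145.27 -59.91 189.2 yaw 0.0674
```

View pics/w5.png

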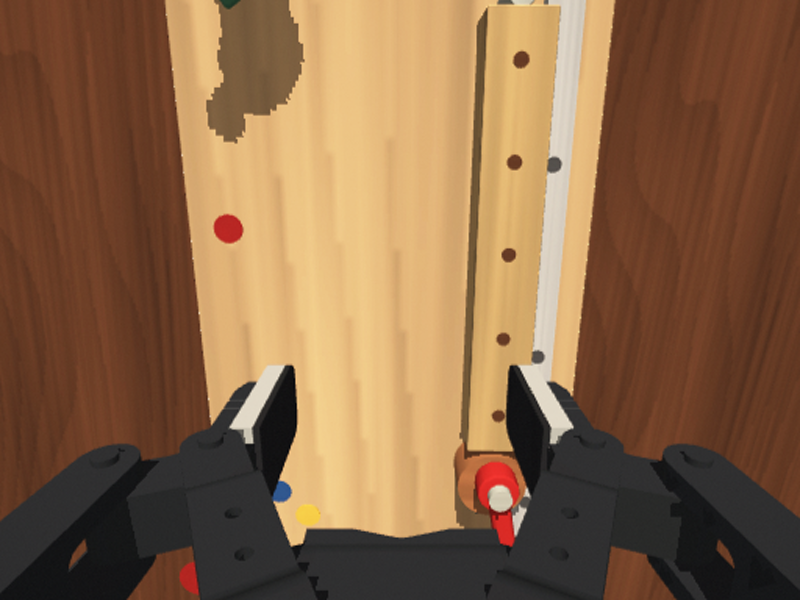

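The rail is butted on the post and lies close along the fence, with the cam and lever at (495,490). I'll nudge both ends gently with closed fingers to seat it and check that it's parallel.

Run:
```python
from h import *
a=0.064
r.move_gripper(0)
for L in(53,190):
    r.reach(at(a,L,-62,80),down(a)); r.servo_line(at(a,L,-62,30),rate=80); r.servo_line(at(a,L,-45,30),rate=60);r.dwell(.1)
    h=r.servo_line(at(a,L,-15,30),rate=14,stop_force=3.5); show((L,h),a)
    r.dwell(.15); o=show("s",a)
    r.servo_line(at(a,L,-55,30),rate=80); r.servo_line(at(a,L,-55,80),rate=120)
print(r.observe()["opening"])
```

```text
(53, True) 26.11 F u,n,z 0.03 -0.34 0.77 Mz -0.05 pos u,n -52.95 -32.22 29.4 yaw 0.0641
s 26.26 F u,n,z -0.15 0.2 -0.35 Mz 0.01 pos u,n -52.85 -32.69 29.08 yaw 0.0642
(190, True) 30.29 F u,n,z -0.18 0.34 0.29 Mz -0.01 pos u,n -189.83 -32.52 29.36 yaw 0.0642
s 30.44 F u,n,z -0.1 0.08 0.06 Mz 0.02 pos u,n -189.53 -33.01 28.97 yaw 0.0642
-0.12036514769782682
```

Both ends sit within 0.3 mm of parallel. Next I'll straddle the lever and turn it clockwise, tracking the torque.

```bash
cat >> h.py <<'E'
RL=66;A0=0.064
def lev(th,z,R_=RL):
    b=0.262-th;u,n=uv(A0);t=P-278*u+R_*(np.sin(b)*n-np.cos(b)*u);return [t[0],t[1],z],down(A0+b)
def tq(th,F0=np.zeros(3)):
    b=0.262-th;u,n=uv(A0);o=r.observe();tan=-(np.cos(b)*n+np.sin(b)*u)
    d=o["position"]-(P-278*u);tha=0.262-np.arctan2(d@n,-(d@u))
    F=o["force"]-F0;rad=F@(np.sin(b)*n-np.cos(b)*u)
    return o,-(F@tan),rad,tha
E
python3 - <<'E'
from h import *
for th in(.15,1,2.2): 
    j=r.solve_ik(*lev(th,47));print(th,None if j is None else j.round(2))
r.move_gripper(26)
pos,q=lev(0.15,105);r.reach(pos,q);r.dwell(.2);o,ft,fr,ta=tq(.15);F0=o["force"];print(o["position"].round(1),np.round(pos,1),F0.round(2))
h=r.servo_line(lev(.15,47)[0],rate=60,stop_force=6);o,ft,fr,ta=tq(.15,F0);print(h,o["clock"],o["position"].round(1),(o["force"]-F0).round(2),ta)
im,d=r.snapshot("wrist");cv2.imwrite("pics/w6.png",cv2.resize(im,(800,600),interpolation=cv2.INTER_CUBIC))
np.save("F0.npy",F0)
E
```

```text
0.15 [-0.02  0.7   0.67  1.53 -0.47  1.07  0.93]
1 [-0.17  0.67  0.87  1.7  -0.58  1.05  0.22]
2.2 [-0.47  0.73  1.15  1.84 -0.75  1.09 -0.91]
[ 573.3 -258.7  104.6] [ 573.1 -261.1  105. ] [-0.02  0.7  -0.11]
False 33.825 [ 573.3 -261.    47.1] [ 1.6  -0.4  -0.73] 0.14708170543023252
```

View pics/w6.png

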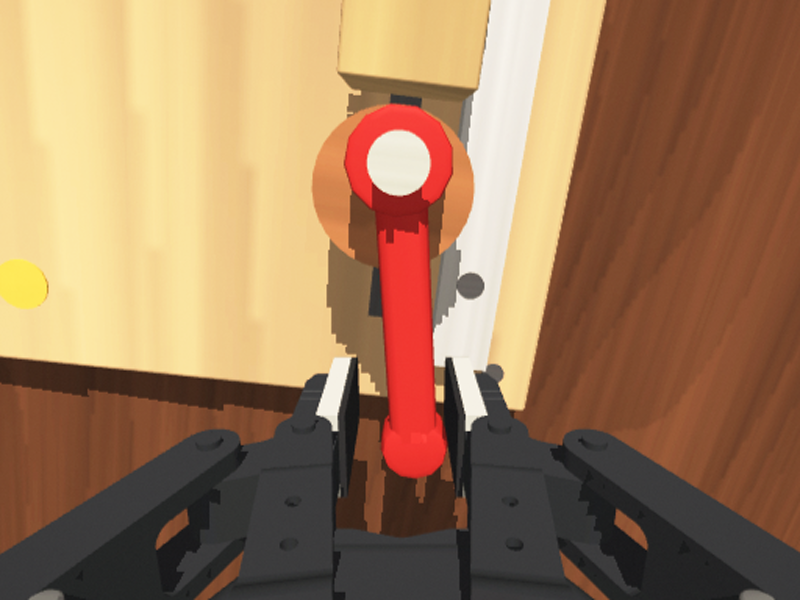

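The lever lies between the fingers (410,330), with its pivot at (398,160). I'll now turn it clockwise.

Run:
```python
from h import *
F0=np.load("F0.npy");th=.15
while th<2.2:
    th+=0.13
    pos,q=lev(th,47);h=r.servo_line(pos,q,rate=28,stop_force=9)
    o,ft,fr,ta=tq(th,F0);print(h,round(o["clock"],2),"th",round(th,2),"tcp",round(ta,3),"Ft",round(ft,2),"rad",round(fr,2))
    if h or ft>4: break
```

```text
False 34.33 th 0.28 tcp 0.285 Ft -0.56 rad 0.78
False 34.79 th 0.41 tcp 0.411 Ft 0.97 rad 1.06
False 35.25 th 0.54 tcp 0.541 Ft 0.16 rad 1.16
False 35.71 th 0.67 tcp 0.671 Ft -0.35 rad 1.8
False 36.17 th 0.8 tcp 0.801 Ft -0.26 rad 0.52
False 36.62 th 0.93 tcp 0.931 Ft 0.49 rad 1.39
False 37.08 th 1.06 tcp 1.061 Ft 1.04 rad 0.75
False 37.54 th 1.19 tcp 1.191 Ft 1.17 rad 1.0
False 38.0 th 1.32 tcp 1.297 Ft 4.47 rad 0.82
```

Run:
```python
from h import *
F0=np.load("F0.npy");th=1.32
while th<1.6:
    th+=0.03
    pos,q=lev(th,47);h=r.servo_line(pos,q,rate=10,stop_force=8);r.dwell(.1)
    o,ft,fr,ta=tq(th,F0);print(h,round(o["clock"],2),"th",round(th,2),"tcp",round(ta,3),"Ft",round(ft,2),"rad",round(fr,2),"T",round(ft*RL/1000,2))
    if h or ft>9.5: break
```

```text
False 38.45 th 1.35 tcp 1.316 Ft 6.21 rad -0.29 T 0.41
False 38.9 th 1.38 tcp 1.328 Ft 9.31 rad -1.08 T 0.61
False 39.35 th 1.41 tcp 1.338 Ft 11.94 rad -1.53 T 0.79
```

Torque climbs to about 0.8 Nm, so the cam bites firmly. I'll back the finger off, lift away, and check.

Run:
```python
from h import *
F0=np.load("F0.npy");th=1.338-0.09
pos,q=lev(th,47);r.servo_line(pos,rate=20);r.dwell(.1);o,ft,fr,ta=tq(th,F0);print(o["clock"],ta,ft,fr)
th=ta
r.servo_line([pos[0],pos[1],125],rate=90)
u,n=uv(A0);t=P-180*u-75*n
r.reach([t[0],t[1],215],down(A0));r.dwell(.3);o=r.observe();im,d=r.snapshot("wrist")
import pickle;pickle.dump((campose("wrist",o),im,d,o),open("pics/w7.pkl","wb"))
cv2.imwrite("pics/w7.png",cv2.resize(im,(800,600),interpolation=cv2.INTER_CUBIC));print(o["clock"],o["force"].round(2))
```

```text
40.1333 1.2569547973695077 0.1588863801923971 0.7154252209778921
42.1417 [-0.39 -0.27  0.02]
```

View pics/w7.png

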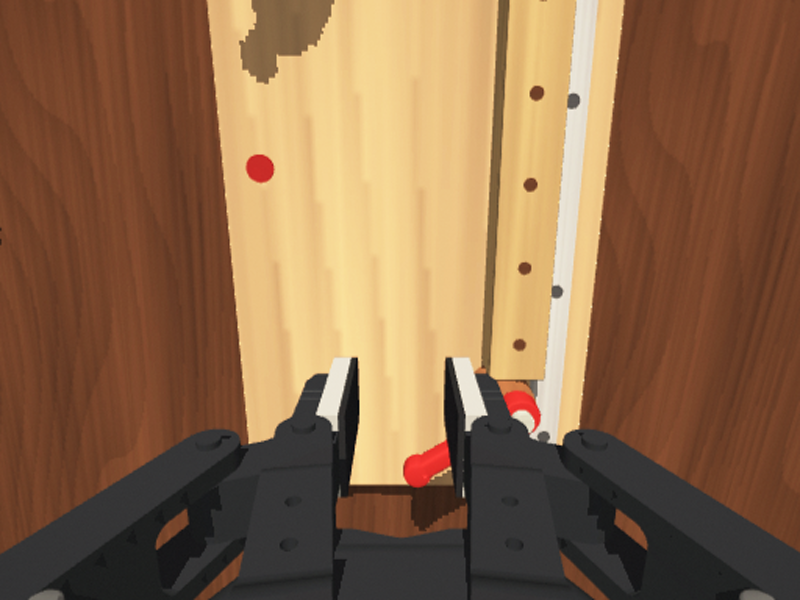

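The lever holds its turned position, from pivot (522,412) to round end (417,470), and the cam bears on the rail end. I'll check parallelism from the hole line and hand in.

Run:
```python
from h import *
import pickle
cp,im,d,o=pickle.load(open("pics/w7.pkl","rb"));f=1/1.5625
Y=lambda A,B,z:(lambda v:np.arctan2(-v[0],v[1]))(plane(cp,A[0]*f,A[1]*f,z)-plane(cp,B[0]*f,B[1]*f,z))
h=Y((537,93),(519,345),51);b=Y((623,0),(579,430),15);print("holes",h,"board",b)
if abs(h-A0)<0.02: print(r.job_done())
```

```text
holes 0.057772147781676844 board 0.06591138369939327
the job is handed in; nothing more can be done
None
```

The rail is butted on the post, flush along the fence to within what the camera and finger contacts could resolve, and nipped by the cam at about 0.8 Nm. The lever stayed put when I took the hand away, and I handed the job in at about 42 s. I never touched the sheep or jars, though I took no final picture of them.

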